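# Start the dough prover at its control box

## Robot

A 6-joint arm with a two-finger parallel gripper is mounted at the origin on the work surface. World frame = base frame: x ahead of the robot, y to its left, z up, the work surface at z = 0. Lengths are in mm, angles in rad, forces in N, time in s.
With the tool pointing down it reaches from about 325 to 875 mm from the base axis. Payload 4.4 kg.
Tool frame: the origin (TCP) lies on the centre line of the jaws, within the pads' length; the fingertips stand ahead of it and the grasp point (between the pads) lies 6 mm ahead of it (ctrl.tcp_to_tips is the z of the fingertips in the tool frame, in mm); z points along the fingers, y is the line along which they close (so a half turn about z gives the same grasp; the last joint's range is limited). The gripper opens to 85 mm and grips with 20 to 120 N. Pads are 22 mm wide; open, the fingers measure 114 mm over their backs; the gripper's body (76 mm by 85 mm) begins 54 mm behind the grasp point. The pads swing forward as they close: fully open they stand 13 mm farther back than shut.
Start: joints at [1.194, 0.207, 1.542, -0, 1.393, -0.15], TCP at [129.305, 560.275, 256.282] pointing down, gripper open.
Joint ranges: [-2.73, 2.73], [-0.86, 2.22], [0.23, 2.46], [-1.11, 4.25], [0.08, 2.63], [-2.82, 2.82]. Speed limits (rad/s): [2.79, 2.79, 3.14, 3.14, 3.14, 3.14].

## Interface

Orientations are given as a 3x3 rotation matrix whose columns are the frame's x, y, z axes.
In Python, from plant import ctrl, sensors, optics gives the robot as it stands. Calls block until the motion is done:
- ctrl.move_ptp(position, orientation): joint-space move of the TCP to a pose.
- ctrl.move_l(position, rot=None, vel=150, threshold=None): straight line of the TCP; rot=None keeps the orientation; vel is the mean speed in mm/s. With threshold (N) it stops when the force on the tool has changed by that much, and returns True; else False.
- ctrl.set_joints(angles): joint-space move.
- ctrl.gripper_to(opening, force=None): finger opening in mm; force is the grip in N (None keeps the last); returns when the fingers have stopped.
- ctrl.hold(seconds).
- ctrl.solve_ik(position, orientation): joint angles nearest the present ones, or None.
- sensors.read_state(): the state.
- optics.grab_frame(name): name is "side" or "top"; returns (picture, depth): 480x640x3 uint8, red, green, blue; 480x640 float32, mm along the optical axis (not along the pixel's ray), 0 where there is no reading.
- optics.camera_params(name): a dict with "mtx" (3x3 intrinsics, pixels), "R" (3x3) and "t" (3): a world point X has camera coordinates R X + t. Camera axes: x right, y down, z forward; pixel columns grow to the right and rows downward; lengths in mm; the calibration is good to about 2 mm. A picture is of the moment at which its call begins. camera_params takes no time and is no camera call.
A pose or a line that the arm cannot do raises ctrl.MotionError and nothing moves.
- ctrl.finish_job(): hands the job in; it is judged then, once.
The state is a dict: "t": time; "q": joint angles; "qvel": joint speeds; "tau": joint torques, N m; "eef_pos": TCP position; "eef_rot": TCP orientation; "force": force on the tool from outside, world axes, zero at the start; "wrist_torque": the same for the moment, N m; "grip_width": finger opening in mm; "grasp_force": force on a finger pad.
Only numpy, scipy, OpenCV 4.12 (cv2) and the standard library are available. Lean on these libraries where they do the work, as an engineer would, in place of code of your own. Each camera call takes 0.05 s, during which the arm holds its last target. There are 200 camera calls.

## Task

Start the dough prover from the control box on the bench: with your fingertips press down the round key (power), then the square key (fan), then the long bar key (steam), strictly in that order, each lightly but all the way down, where it stays. Leave the mushroom-headed stop button unpressed, do not pull on any key or pick anything up, and leave the loaf tin, shaker and scraper where they are.

Things in the scene. Friction and masses are not known exactly. Their poses are not given: they have to be found in the camera images.
- console: Bare metal control box of the prover, fixed to the bench, 230 mm (x) by 200 mm (y) by 60 mm high; origin at the centre of its underside, z up. Along its +x edge lies a flat dark display strip. On top sit four black controls in a 2 by 2 pattern, 84 mm apart both ways (centres at x -57 and +27 mm, y +42 and -42 mm in the box's frame); which control sits in which place changes, so tell them by shape
- round_top (a point): Centre of the top of the round (power) key: a flat disc 44 mm across, black, its flat top 16 mm above the box's top face (76 mm above the bench) while up; moves down with the key
- square_top (a point): Centre of the top of the square (fan) key: 34 by 34 mm, black, its flat top 16 mm above the box's top face (76 mm above the bench) while up; moves down with the key
- bar_top (a point): Centre of the top of the bar (steam) key: 20 mm along the box's x by 56 mm along its y, black, its flat top 16 mm above the box's top face (76 mm above the bench) while up; moves down with the key
- stop_top (a point): Top of the stop button: a black mushroom head only 30 mm across (clearly smaller than the round key) on a thin 12 mm stem, its crown 34 mm above the box's top face (94 mm above the bench). Not to be pressed
- round_key (a joint): Press depth of the round key, m: 0 = up as found, 0.008 = fully down. It sinks straight down against about 2.5 N of friction, has no spring, counts as pressed beyond 0.005 and stays where it is left. Pulling it up past 0 (over 2 mm) or pressing with more than 30 N damages it
- square_key (a joint): Press depth of the square key, m: 0 = up as found, 0.008 = fully down. It sinks straight down against about 2.5 N of friction, has no spring, counts as pressed beyond 0.005 and stays where it is left. Pulling it up past 0 (over 2 mm) or pressing with more than 30 N damages it
- bar_key (a joint): Press depth of the bar key, m: 0 = up as found, 0.008 = fully down. It sinks straight down against about 2.5 N of friction, has no spring, counts as pressed beyond 0.005 and stays where it is left. Pulling it up past 0 (over 2 mm) or pressing with more than 30 N damages it
- stop_key (a joint): Press depth of the stop button in m: 0 = up, 0.008 = down. It moves as easily as the keys do and must stay up (under 0.002)
- tin: Loose bystander, to be left where it stands. Origin at the centre of its underside, z up. Open dark steel loaf tin, 200 by 95 by 75 mm high, beside the box on its +y side
- shaker: Loose bystander, to be left where it stands. Origin at the centre of its underside, z up. Metal flour shaker, 68 mm across, 115 mm high, beside the box on its -y side
- scraper: Loose bystander, to be left where it stands. Origin at the centre of its underside, z up. Bench scraper lying flat: steel blade 100 by 130 mm with a wooden handle bar 24 mm thick, beyond the box on its +x side

How it is judged:
By the outcome, as a careful person would: the job done as asked, in the order asked, and still so for the second after the job is handed in, with the robot touching nothing.
It also fails if it takes over 42 s, if anything falls off the work surface, if the arm or the gripper's body presses on something with over 40 N, if the wrist force passes 120 N, or if a joint passes its speed limit or range.

## Working session

There is one attempt and no reset: what is moved stays moved. The work goes in short steps, each a Python script; the robot and the scene stay as the last script left them, time stands still between calls to the robot, and variables do not carry over. Pictures are saved under pics/ and viewed, at most 10 in all, crops included, and the job is handed in when it is done.

```bash
mkdir -p pics; python3 - <<'E'
from plant import ctrl,sensors,optics
import cv2,numpy as np
for n in("top","side"):
    p,d=optics.grab_frame(n); cv2.imwrite(f"pics/{n}0.png",p[:,:,::-1]); np.savez(f"pics/{n}0.npz",p=p,d=d)
    c=optics.camera_params(n); print(n,c, "campos",-c["R"].T@c["t"])
s=sensors.read_state();print(s["t"],s["eef_rot"],s["force"],ctrl.tcp_to_tips)
E
```

```text
top {'mtx': array([[596.92859417,   0.        , 332.23904974],
       [  0.        , 596.92859417, 236.96002507],
       [  0.        ,   0.        ,   1.        ]]), 'R': array([[-0.01937733, -0.99978173, -0.00781084],
       [-0.99833343,  0.01977282, -0.05421618],
       [ 0.05435879,  0.00674726, -0.99849867]]), 't': array([  67.54398214,  625.41459615, 1047.33869387])} campos [ 568.74906242   48.0963644  1080.20145807]
side {'mtx': array([[513.41292772,   0.        , 307.5857714 ],
       [  0.        , 513.41292772, 241.13107724],
       [  0.        ,   0.        ,   1.        ]]), 'R': array([[ 0.71598481, -0.69794805,  0.01530625],
       [-0.55524899, -0.58261403, -0.59351449],
       [ 0.42315992,  0.41644858, -0.80467774]]), 't': array([-407.50174553,  412.51145057,  650.48492293])} campos [ 245.55247966 -314.97361047  774.49958609]
0.1 [[-9.74393111e-01  2.24849703e-01 -8.22277315e-04]
 [ 2.24850931e-01  9.74391129e-01 -1.99662844e-03]
 [ 3.52278409e-04 -2.13039082e-03 -9.99997669e-01]] [ 0.20838019 -0.60435228  0.16949208] 25.0
```

View pics/top0.png

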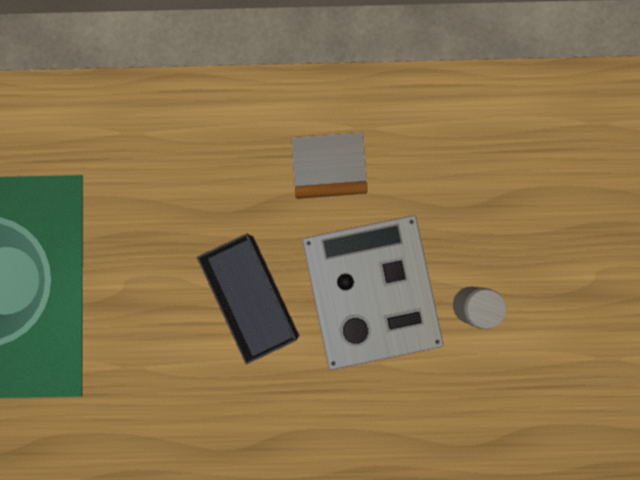

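View pics/side0.png

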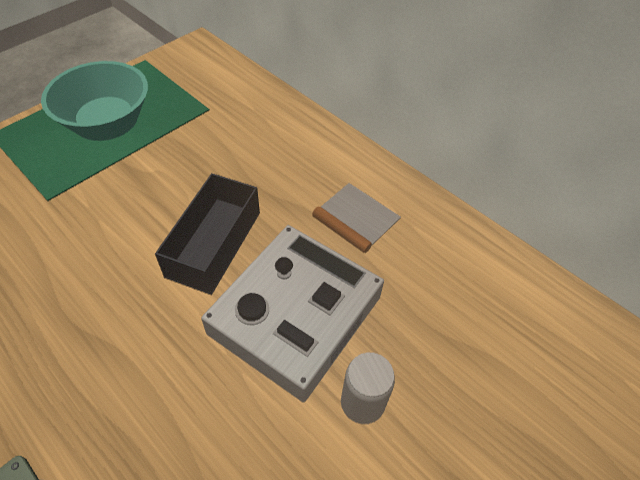

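The top view shows the round key at (355,330), the square key at (394,272), the bar at (404,320), the stop button at (345,282) and the display strip at (362,241). The side view agrees: round (252,307), square (326,296), bar (296,336), stop (284,266).

```bash
cat > vis.py <<'E'
import cv2,numpy as np
from plant import optics
def ray(n,uv,z):
    c=optics.camera_params(n);o=-c["R"].T@c["t"];d=c["R"].T@np.linalg.inv(c["mtx"])@[*uv,1]
    return o+d*(z-o[2])/d[2]
def blob(p,uv,r=26,thr=70):
    m=(p.max(2)<thr).astype(np.uint8)
    _,lab,st,ce=cv2.connectedComponentsWithStats(m)
    i=lab[uv[1],uv[0]]
    return ce[i],st[i]
seeds={"top":dict(round=(355,330),square=(394,272),bar=(404,320),stop=(345,282),disp=(362,241)),
 "side":dict(round=(252,305),square=(326,295),bar=(296,336),stop=(284,265))}
E
python3 - <<'E'
from vis import *
P={}
for n in("top","side"):
    f=np.load(f"pics/{n}0.npz");p=f["p"];d=f["d"]
    for k,uv in seeds[n].items():
        c,s=blob(p,uv); z={"stop":94,"disp":60}.get(k,76)
        X=ray(n,c,z);P[n,k]=X
        cp=optics.camera_params(n); q=np.linalg.inv(cp["mtx"])@[uv[0],uv[1],1]*d[uv[1],uv[0]]
        print(n,k,c.round(1),s,X.round(1),"depth pt",(cp["R"].T@(q-cp["t"])).round(1))
    for a,b in(("round","square"),("round","bar"),("square","bar"),("round","stop"),("stop","square")):
        v=(P[n,a]-P[n,b])[:2];print(a,b,np.linalg.norm(v).round(1),np.degrees(np.arctan2(v[1],v[0])).round(1))
E
```

```text
top round [355.1 330.3] [343 318  25  26 505] [466.6  19.7  76. ] depth pt [467.   19.9  75. ]
top square [393.5 271.3] [383 261  22  22 383] [563.7 -46.8  76. ] depth pt [562.5 -47.8  74. ]
top bar [403.9 320.1] [387 312  34  17 386] [482.  -62.2  76. ] depth pt [481.9 -62.6  73.2]
top stop [345.1 281.5] [337 274  17  16 209] [548.5  34.9  94. ] depth pt [547.7  35.2  92.3]
top disp [362.  241.1] [ 324  226   76   31 1259] [616.2   4.3  60. ] depth pt [616.4   4.2  58.6]
round square 117.7 145.6
round bar 83.4 100.6
square bar 83.2 10.7
round stop 83.4 -169.5
stop square 83.1 100.5
side round [251.4 306.7] [238 293  28  28 609] [462.5  16.3  76. ] depth pt [464.2  16.7  78.6]
side square [326.3 295.8] [313 282  28  28 464] [559.8 -50.1  76. ] depth pt [560.5 -48.7  75.9]
side bar [295.2 335.2] [277 320  37  31 520] [478.  -65.3  76. ] depth pt [478.1 -67.   75.6]
side stop [283.5 265.2] [275 258  18  16 210] [542.5  29.6  94. ] depth pt [543.3  29.4  93.9]
round square 117.8 145.7
round bar 83.1 100.8
square bar 83.2 10.6
round stop 81.2 -170.6
stop square 81.5 102.2
```

```bash
cat > press.py <<'E'
import numpy as np
from plant import ctrl,sensors
a=np.radians(10.65);c,s=np.cos(a),np.sin(a)
R=np.array([[-c,-s,0],[-s,c,0],[0,0,-1.]])
T=ctrl.tcp_to_tips
def press(name,x,y,first=False):
    (ctrl.move_ptp([x,y,120+T],R) if first else ctrl.move_l([x,y,120+T],R))
    ctrl.move_l([x,y,84+T],vel=80); ctrl.hold(.2)
    f0=sensors.read_state()["force"]
    hit=ctrl.move_l([x,y,63+T],vel=12,threshold=8)
    st=sensors.read_state()
    print(name,hit,"tip",(st["eef_pos"]-[0,0,T]).round(1),"dF",(st["force"]-f0).round(1),"t",st["t"])
    ctrl.move_l([x,y,120+T],vel=100)
E
python3 - <<'E'
from press import *
ctrl.gripper_to(0)
print(sensors.read_state()["grip_width"],ctrl.tcp_to_tips)
press("round",465.2,18.3,True)
from plant import optics; import cv2
p,d=optics.grab_frame("side");cv2.imwrite("pics/side1.png",p[100:440,130:450,::-1].repeat(1,0))
np.savez("pics/side1.npz",p=p,d=d)
print(sensors.read_state()["t"])
E
```

```text
-0.1096285457913302 25.0
round True tip [465.2  18.3  68. ] dF [0.5 0.1 4.1] t 5.2167
5.9417
```

View pics/side1.png

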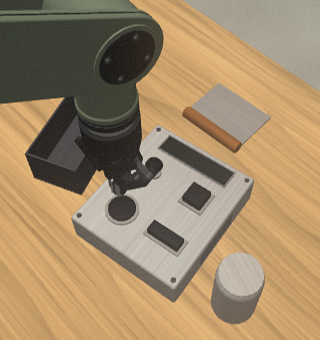

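The picture shows the round key sunk at crop (122,208), almost flush with its collar. The tip stopped at z = 68.0, which is the full 8 mm. The other controls are unchanged, so I'll press the square and bar keys next.

```bash
python3 - <<'E'
from press import *
press("square",562,-48.3)
press("bar",480.3,-63.6)
ctrl.move_l([440,-60,300],vel=200)
ctrl.move_ptp([330,250,300],R)
from vis import *
for n in("top","side"):
    p,d=optics.grab_frame(n);cv2.imwrite(f"pics/{n}2.png",p[:,:,::-1])
    cp=optics.camera_params(n)
    for k,(u,v) in seeds[n].items():
        q=np.linalg.inv(cp["mtx"])@[u,v,1]*np.median(d[v-3:v+4,u-3:u+4]);print(n,k,(cp["R"].T@(q-cp["t"])).round(1))
print(sensors.read_state()["t"])
E
```

```text
square True tip [562.  -48.3  68.1] dF [ 0.  -0.3  3.9] t 8.9167
bar True tip [480.3 -63.6  68.1] dF [-0.4 -0.4  4.1] t 12.3333
top round [466.2  19.6  67. ]
top square [562.4 -48.4  67.3]
top bar [481.4 -63.3  66.9]
top stop [547.7  35.2  92.9]
top disp [616.3   4.3  61.5]
side round [467.6  21.9  67.8]
side square [564.  -45.7  68.1]
side bar [480.6 -64.3  68.1]
side stop [544.1  30.2  92.2]
15.3083
```

View pics/side2.png

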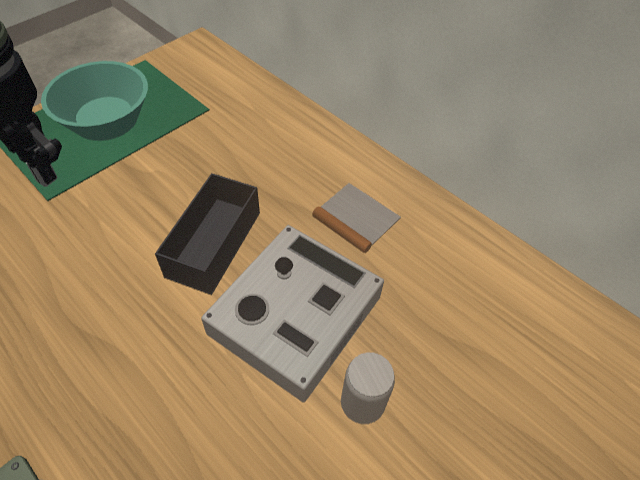

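All three keys, at (252,309), (326,298) and (296,338), are down. The stop at (284,266) is still up, and the tin, shaker and scraper haven't moved.

```bash
python3 -c "
from plant import ctrl
print(ctrl.finish_job())"
```

```text
the job is handed in; nothing more can be done
None
```

I pressed the round, square and bar keys in that order, each about 8 mm to fully down; the stop button is still up, the tin, shaker and scraper are where they were, and I handed the job in at about 15 s.

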